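Seat a setting block under the clamp toe

TASK

Load the long aluminium setting block into the marking nest: lay it flat on the nest's dark base in front of the blue clamp toe, slide it in under the toe end first between the two low guides, and push gently until it is fully home against the cushioned end stop, with the red tell-tale pin pushed in flush. The stop is set to a different depth for every job, so feel for it and never press on it with more than 15 N. Then let go, leaving the block lying there and the other things where they are.

Things in the scene. Friction and masses are not known exactly. Their poses are not given: they have to be found in the camera images.
- long_block_mid (a point): Centre of the long setting block, a loose plain aluminium block 30 mm (its x) x 50 mm (its y, the long axis) x 20 mm high (z), about 80 g; the point is half-way up (10 mm over its underside). Either end may go in first. It starts flat on the bench.
- nest: Marking nest fixed to the bench: dark steel base plate 140 x 90 x 6 mm. Origin: centre of its underside; z up; +x is the way the block slides in, y across. The block slides on its top (z = 6 mm; block centre then at z = 16 mm). The half at x < -12 mm is clear. The heel block carrying the toe stands at x = 49 to 67 mm.
- toe_tip (a point): Middle of the lower front edge of the blue clamp toe, at nest x = 0, y = 0, z = 28.5 mm (2.5 mm above a block lying on the base); axes as the nest's. The toe is 22 mm wide, 8 mm thick and overhangs from here to x = 67 mm; its bolt rises to z = 44 mm.
- guides (a point): Mid-point between the two low aluminium guides, at nest x = 20, y = 0, z = 11 mm (the height of their tops); axes as the nest's. They run along x from 0 to 40 mm, inner faces 34 mm apart, 8 mm thick, with flared lead-ins from x = -12 mm. Fingers holding the block's 30 mm sides must stay above them.
- tell_pin (a joint): Red 6 mm pin in the black face of the end stop (30 mm wide, 16 high, under the toe; face set anywhere from nest x = 12 to 32 mm, unlike each time; its cushion gives 1 mm per 20 N). Pin at nest z = 15 mm. 0 = 4 mm out of the face, 0.004 = flush, as when the block touches the stop. Friction 0.5 N, no spring: stays where pushed. Two red flags on the stop move with it.
- cube_block: Bystander: aluminium setting block, 30 mm cube, loose; origin at the centre of its underside.
- small_block: Bystander: small aluminium setting block 22 x 45 x 18 mm, loose; origin at the centre of its underside.
- loupe: Bystander: black loupe, 34 mm across, 31 mm high, loose; origin at the centre of its underside.
- nut_box: Bystander: small clear open box of nuts, 53 x 65 x 26 mm, loose; origin at the centre of its underside.

How it is judged:
By the outcome, as a careful person would: the job done as asked, in the order asked, and still so for the second after the job is handed in, with the robot touching nothing.
It also fails if it takes over 43 s, if anything falls off the work surface, if the arm or the gripper's body presses on something with over 40 N, if the wrist force passes 120 N, or if a joint passes its speed limit or range.

ROBOT

A 6-joint arm with a two-finger parallel gripper is mounted at the origin on a cart in front of the work surface, level with it; the furniture and walls round the work are solid. World frame = base frame: x ahead of the robot, y to its left, z up, the work surface at z = 0. Lengths are in m, angles in rad, forces in N, time in s.
With the tool pointing down it reaches from about 0.275 to 0.875 m from the base axis. Payload 12.5 kg.
Tool frame: the origin (TCP) lies midway between the tips of the shut fingers; the grasp point (between the pads) lies 19 mm behind it; z points along the fingers, y is the line along which they close (so a half turn about z gives the same grasp; the last joint's range is limited). The gripper opens to 85 mm and grips with 20 to 120 N. Pads are 22 mm wide; open, the fingers measure 114 mm over their backs; the gripper's body (76 mm by 85 mm) begins 54 mm behind the grasp point. The pads swing forward as they close: fully open they stand 13 mm farther back than shut.
Start: joints at [-1.214, 0.351, 1.652, -0, 1.139, -0.085], TCP at [0.235, -0.497, 0.231] pointing down, gripper open.
Joint ranges: [-2.75, 2.75], [-0.79, 2.1], [0.01, 2.65], [-1.57, 4.71], [0.07, 3.14], [-2.87, 2.87]. Speed limits (rad/s): [2.22, 2.22, 2.79, 3.14, 3.14, 3.14].

INTERFACE

Orientations are given as a unit quaternion [w, x, y, z].
In Python, from plant import * gives the robot as it stands.
- The arm moves only by the tool jog_arm, never from a script. Its argument "plan" is a list of rows, each a list of 2 entries, a list of its own where there are three numbers: the shift along the tool's x, y, z in mm, then the turn about the tool's z in rad. In form: [[[tx, ty, tz], spin], ...]. A call has exactly 10 rows; each row shifts and turns the commanded pose from where the row before left it, along the tool's axes as they then stand; what a row does not reach is not made up. A row lasts 1/10 s, in which the tool goes at most 50 mm and 8.59 degrees, less where a joint would pass 70% of its speed; a pose out of reach is approached as far as the arm can. A call is refused whole if a number of a shift passes 50 or a number of a turn 0.15, either way. A call with a gripper value outside its range is refused whole. "hand" is the closure, from 0 (fully open) to 1 (shut), set as the call begins (left out, the last holds). The fingers move at their own pace and stop on an object; the grip force is fixed at half the most. Time passes only in rows, so rows that do not move let the fingers close, or fill a call up. It gives the time, the measured TCP pose, the force, the opening and the grip force at its end, in the units of the state.
- sense(): the state, without advancing time (a new reading comes with each control period).
- capture(name): name is "side" or "top"; returns a dict with "pixels" (400x640x3 uint8, red, green, blue), "K" (3x3 intrinsics, pixels), "k1" (the pictures are not rectified: a ray, as slopes to the right and down, at radius r is drawn at 1 + k1 r^2 times it, then the intrinsics apply), "rvec" (rotation vector, rad) and "tvec" (3), from world to camera coordinates, as OpenCV has them. Camera axes: x right, y down, z forward; pixel columns grow to the right and rows downward; lengths in m; the calibration is good to about 2 mm. A picture is of the moment at which its call begins. There is no depth.
- close_job(): hands the job in; it is judged then, once.
The state is a dict: "t": time; "qpos": joint angles; "dq": joint speeds; "tau": joint torques, N m; "position": TCP position; "tcp_rot": TCP orientation; "ft_force": force on the tool from outside, world axes, zero at the start; "torque": the same for the moment, N m; "width": finger opening in m; "finger_force": force on a finger pad.
Only numpy, scipy, OpenCV 4.12 (cv2) and the standard library are available. Lean on these libraries where they do the work, as an engineer would, in place of code of your own. Each camera call takes 0.05 s, during which the arm holds its last target. There are 200 camera calls.

## Working session

There is one attempt and no reset: what is moved stays moved. The work goes in short steps, Python scripts to look and compute and a tool call to move; the robot and the scene stay as the last step left them, time stands still between calls to the robot, and variables do not carry over. Pictures are saved under pics/ and viewed, at most 10 in all, crops included, and the job is handed in when it is done.

Besides the shell and the picture viewer there is one more tool, called after "Emit:" as name(argument=value, ...), one argument or row to a line, values as JSON. jog_arm: Moves the arm, as the interface text tells. Its arguments: {"type":"object","properties":{"plan":{"type":"array"},"hand":{"type":"number"}},"required":["plan"]}

```bash
mkdir -p pics; cat > h.py <<'E'
from plant import *
import numpy as np, cv2, pickle
def snap(n,f):
    c=capture(n); cv2.imwrite(f'pics/{f}.png',c['pixels'][:,:,::-1]); pickle.dump({k:np.array(v) for k,v in c.items()},open(f'pics/{f}.pkl','wb')); return c
def load(f): return pickle.load(open(f'pics/{f}.pkl','rb'))
def ray(c,u,v):
    K=c['K'];k=float(c['k1']);d=np.array([(u-K[0,2])/K[0,0],(v-K[1,2])/K[1,1]]);s=d.copy()
    for _ in range(30): s=d/(1+k*(s@s))
    R=cv2.Rodrigues(np.array(c['rvec'],float).ravel())[0];return -R.T@np.ravel(c['tvec']),R.T@np.array([*s,1])
def onz(c,u,v,z):
    o,d=ray(c,u,v);return o+d*(z-o[2])/d[2]
def proj(c,p):
    R=cv2.Rodrigues(np.array(c['rvec'],float).ravel())[0];q=R@np.array(p,float)+np.ravel(c['tvec']);s=q[:2]/q[2];s=s*(1+float(c['k1'])*(s@s))
    return s[0]*c['K'][0,0]+c['K'][0,2],s[1]*c['K'][1,1]+c['K'][1,2]
E
python3 - <<'E'
from h import *
snap('top','t0');c=snap('side','s0');s=sense()
print(s['position'],s['tcp_rot'],s['ft_force'],s['width'])
for n in('t0','s0'): print(ray(load(n),320,200))
E
```

```text
[ 0.23508023 -0.49689619  0.2308022 ] [-5.23738425e-04  9.75702691e-01  2.19098108e-01 -6.63499409e-05] [-0.69309896  0.38924196  0.61823653] 0.08545649454611577
(array([ 0.42592295, -0.34233611,  1.25967216]), array([ 0.09644884, -0.00748618, -0.99541572]))
(array([ 0.36228242, -1.12768874,  0.49502686]), array([ 0.22704727,  0.85174472, -0.47242387]))
```

View pics/t0.png

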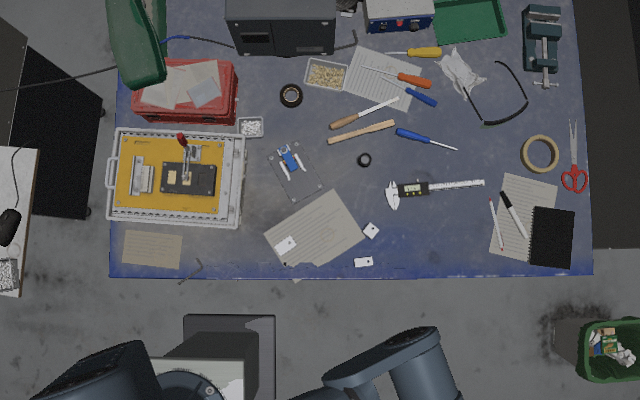

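View pics/s0.png

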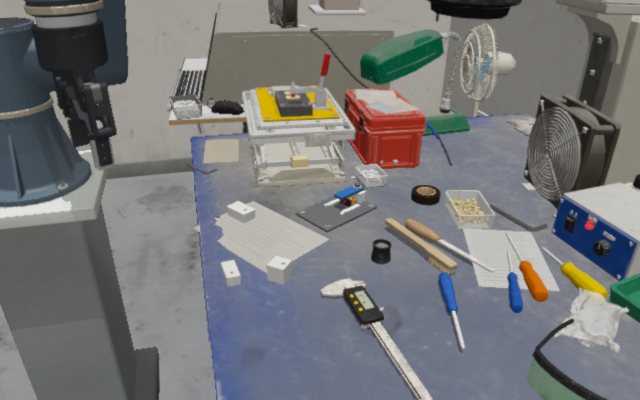

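The top view shows the nest near (293,170), the long block probably at (285,244) on the paper, the cube at (370,230) and the small block at (363,262). In the side view the long block is at (240,211) and the nest at (337,208). I'll zoom in on both.

```bash
python3 - <<'E'
from h import *
a=cv2.imread('pics/t0.png')[135:260,255:335];b=cv2.imread('pics/s0.png')[170:245,215:385]
a=cv2.resize(a,None,fx=4.8,fy=4.8,interpolation=2);b=cv2.resize(b,None,fx=4.7,fy=4.7,interpolation=2)
cv2.imwrite('pics/a.png',a);cv2.imwrite('pics/b.png',b)
E
```

```text
(no output)
```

View pics/a.png

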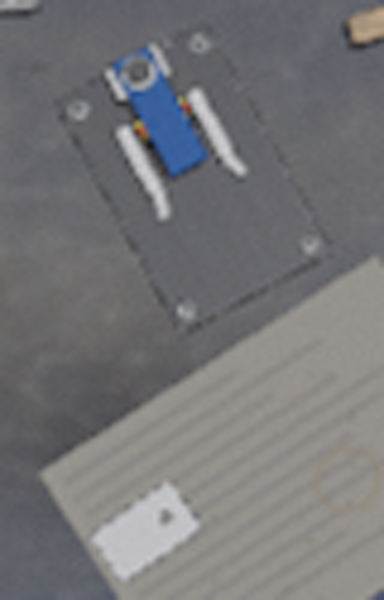

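View pics/b.png

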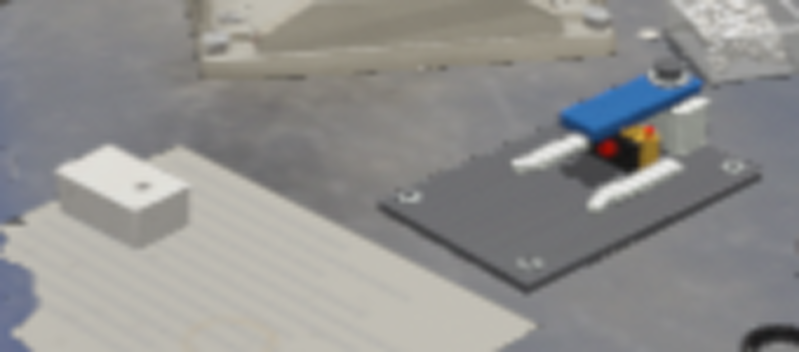

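The top crop shows the base corners, the guides opening toward lower right and the long block's four top corners. The side crop shows the same features plus the red pin and flags. I'll fit both poses in both views.

```bash
cat >> h.py <<'E'
from scipy.optimize import least_squares
def fit(obs,x0):
    # obs: list of (cam, (u,v), local xyz)
    def w(x,l): 
        c,s=np.cos(x[2]),np.sin(x[2]);return [x[0]+c*l[0]-s*l[1],x[1]+s*l[0]+c*l[1],l[2]]
    f=lambda x:np.ravel([np.subtract(proj(c,w(x,l)),p) for c,p,l in obs])
    r=least_squares(f,x0,loss='soft_l1');return r.x,f(r.x).reshape(-1,2)
E
python3 - <<'E'
from h import *
np.set_printoptions(precision=4,suppress=True)
T=load('t0');S=load('s0')
t=lambda x,y:(255+(x+.5)/4.8-.5,135+(y+.5)/4.8-.5)
s=lambda x,y:(215+(x+.5)/4.7-.5,170+(y+.5)/4.7-.5)
h,w=.07,.045
# toe points from bottom-right to top-left in top picture; nest y = left of x
no=[(T,t(62,103),(h,w,.006)),(T,t(205,30),(h,-w,.006)),(T,t(332,248),(-h,-w,.006)),(T,t(190,330),(-h,w,.006))]
ns=[(S,s(378,205),(-h,w,.006)),(S,s(527,286),(-h,-w,.006)),(S,s(762,175),(h,-w,.006))]
p0=onz(T,*t(197,178),.006);p1=onz(T,*t(133,66),.006);d=p1-p0
x0=[*p0[:2],np.arctan2(d[1],d[0])]
for o in(no,ns,no+ns):
    r,e=fit(o,x0);print('nest',r,np.abs(e).max(), 'toe top/front tip proj')
N=r
a,b=.015,.025
# block y axis: along long axis, (92,540)->(170,482)
q=onz(T,*t(146,531),.02);g=onz(T,*t(170,482),.02)-onz(T,*t(92,540),.02);x0=[*q[:2],np.arctan2(g[1],g[0])-np.pi/2]
bo=[(T,t(92,540),(-a,-b,.02)),(T,t(170,482),(-a,b,.02)),(T,t(200,523),(a,b,.02)),(T,t(122,580),(a,-b,.02))]
bs=[(S,s(55,172),(-a,-b,.02)),(S,s(108,145),(-a,b,.02)),(S,s(190,187),(a,b,.02)),(S,s(135,213),(a,-b,.02)),(S,s(138,248),(a,-b,0))]
for o in(bo,bs,bo+bs):
    r,e=fit(o,x0);print('block',r,'\n',e)
st=sense();print(st['tcp_rot'],np.degrees(N[2]),np.degrees(r[2]))
E
```

```text
nest [ 0.6201 -0.291   0.5165] 2.132613746037265 toe top/front tip proj
nest [ 0.6189 -0.2918  0.5032] 0.6183104332118319 toe top/front tip proj
nest [ 0.6193 -0.2911  0.5102] 1.828392747347209 toe top/front tip proj
block [ 0.4349 -0.2659 -2.5051] 
 [[-0.5989 -0.6878]
 [-0.3982 -0.7515]
 [ 0.6092  0.5781]
 [ 0.3875  0.8832]]
block [ 0.4358 -0.2649 -0.5338] 
 [[ 1.871   5.8369]
 [ 1.4853 -0.3928]
 [-1.7912 -7.1309]
 [-0.4503 -0.4962]
 [-0.4621  1.2591]]
block [ 0.4356 -0.2682 -1.5884] 
 [[  5.8587   8.0239]
 [ -9.9456  -0.3654]
 [ -3.9661  -8.6898]
 [ 11.8757  -0.0805]
 [  0.9386  -0.7018]
 [ 15.5645   2.4635]
 [  0.039    0.9264]
 [-14.8365  -1.882 ]
 [-14.7085  -0.1535]]
[-0.0005  0.9757  0.2191 -0.0001] 29.23500050762114 -91.00745003982236
```

The block's aspect ratio looks doubtful, since this could be the 22x45 one. I'll measure both candidates by segmentation.

```bash
python3 - <<'E'
from h import *
np.set_printoptions(precision=4,suppress=True)
T=load('t0');im=T['pixels']
for (u,v) in((285,244),(363,262),(370,230)):
    p=im[v-16:v+17,u-18:u+19]; big=cv2.resize(p,None,fx=8,fy=8,interpolation=2)
    m=(big.min(2)>205).astype(np.uint8); cs,_=cv2.findContours(m,0,1)
    c=max(cs,key=cv2.contourArea); r=cv2.minAreaRect(c);bx=cv2.boxPoints(r)
    w=np.array([onz(T,u-18+(x+.5)/8-.5,v-16+(y+.5)/8-.5,.02) for x,y in bx])
    e=w[1]-w[0];f=w[2]-w[1]
    print((u,v),w.mean(0),np.linalg.norm(e),np.linalg.norm(f),np.degrees(np.arctan2(e[1],e[0])),np.degrees(np.arctan2(f[1],f[0])))
a=cv2.resize(im[212:278,268:388],None,fx=6.5,fy=6.5,interpolation=2)
b=cv2.resize(load('s0')['pixels'][195:295,215:305],None,fx=6,fy=6,interpolation=2)
cv2.imwrite('pics/c.png',a[:,:,::-1]);cv2.imwrite('pics/d.png',b[:,:,::-1])
E
```

```text
Traceback (most recent call last):
ValueError: max() iterable argument is empty
```

```bash
python3 - <<'E'
from h import *
np.set_printoptions(precision=4,suppress=True)
T=load('t0');im=T['pixels']
print(im[244,276:296].tolist()[::3])
for (u,v) in((285,244),(363,262),(370,230)):
    p=im[v-16:v+17,u-18:u+19]; big=cv2.resize(p,None,fx=8,fy=8,interpolation=2)
    hsv=cv2.cvtColor(big,cv2.COLOR_RGB2HSV)
    m=((big.min(2)>185)).astype(np.uint8); cs,_=cv2.findContours(m,0,1)
    if not cs: print('none',p.min(2).max()); continue
    c=max(cs,key=cv2.contourArea); r=cv2.minAreaRect(c);bx=cv2.boxPoints(r)
    w=np.array([onz(T,u-18+(x+.5)/8-.5,v-16+(y+.5)/8-.5,.02) for x,y in bx])
    e=w[1]-w[0];f=w[2]-w[1]
    print((u,v),w.mean(0),np.linalg.norm(e),np.linalg.norm(f),np.degrees(np.arctan2(e[1],e[0])),np.degrees(np.arctan2(f[1],f[0])))
a=cv2.resize(im[212:278,268:388],None,fx=6.5,fy=6.5,interpolation=2)
b=cv2.resize(load('s0')['pixels'][195:295,215:305],None,fx=6,fy=6,interpolation=2)
cv2.imwrite('pics/c.png',np.vstack([a,np.pad(b,((0,0),(0,240),(0,0)))])[:1029:2, ::1][:,:,::-1]) if 0 else cv2.imwrite('pics/c.png',a[:,:,::-1])
E
```

```text
[[162, 161, 161], [194, 194, 198], [191, 190, 195], [193, 193, 196], [178, 179, 183], [192, 192, 196], [193, 194, 198]]
(285, 244) [ 0.4347 -0.2657  0.02  ] 0.047449213239684235 0.02759530705862854 -55.795231053007825 -145.66253626017263
(363, 262) [ 0.3951 -0.4568  0.02  ] 0.043482001227352136 0.02032907842813831 -83.84630451086208 -174.0265210913162
(370, 230) [ 0.4712 -0.4756  0.02  ] 0.027668311647900134 0.028018834177044344 -39.46576546694008 -129.26768108067466
```

View pics/c.png

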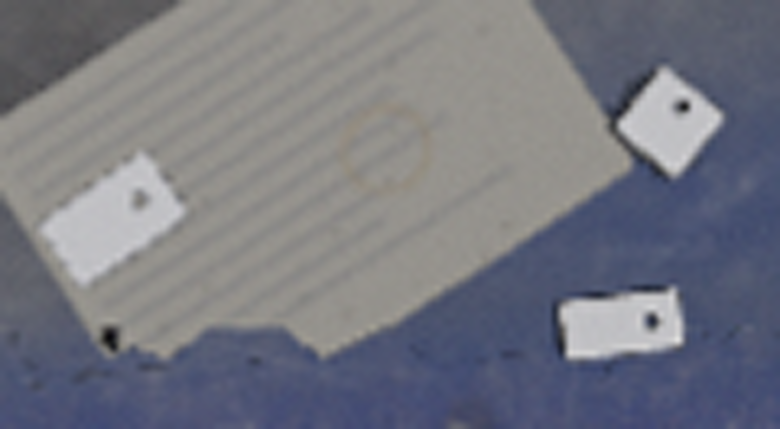

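Segmentation settles it: the block on the paper is the long one. It measures about 48x28 mm, with its centre near (0.435, -0.266) and its long axis at about -55°. The 22x45 block is at (363,262) and the cube at (370,230). The nest is at (0.6195, -0.291), yaw about 29.3°.

Now I'll move over the block.

Emit:
jog_arm(
  plan=[
    [[27.8,-13,0],0],
    [[27.8,-13,0],0],
    [[27.8,-13,0],0],
    [[27.8,-13,0],0],
    [[27.8,-13,0],0],
    [[27.8,-13,0],0],
    [[27.8,-13,0],0],
    [[27.8,-13,0],0],
    [[27.8,-13,0],0],
    [[27.8,-13,0],0],
  ],
  hand=0,
)

```text
t: 1.1
position: [0.4314, -0.2596, 0.2311]
tcp_rot: [-0.0, 0.976, 0.219, -0.0]
ft_force: [-0.2, -0.5, -0.3]
width: 0.0853
finger_force: 0.0
```

Emit:
jog_arm(
  plan=[
    [[0,0,10],0.14],
    [[0,0,10],0.14],
    [[0,0,10],0.14],
    [[0,0,10],0.14],
    [[0,0,10],0.14],
    [[0,0,10],0.14],
    [[0,0,10],0.14],
    [[0,0,10],0.14],
    [[0,0,10],0.14],
    [[0,0,10],0.14],
  ],
)

```text
t: 2.1
position: [0.4307, -0.2607, 0.1306]
tcp_rot: [-0.0, 0.886, -0.464, -0.0]
ft_force: [-0.0, 0.1, -0.4]
width: 0.0851
finger_force: 0.0
```

```bash
cat >> h.py <<'E'
from scipy.spatial.transform import Rotation as Ro
def togo(x,y,z,yaw):
    s=sense();q=np.array(s['tcp_rot']);R=Ro.from_quat(q[[1,2,3,0]]).as_matrix();a=np.arctan2(R[1,0],R[0,0])
    print('t',s['t'],'pos',np.round(s['position'],4),'yaw',np.degrees(a).round(2),'tilt',np.degrees(np.arccos(-R[2,2])).round(2),'w',s['width'],'F',np.round(s['ft_force'],2))
    print('shift mm',((R.T@(np.array([x,y,z])-s['position']))*1e3).round(1),'spin',-(((yaw-np.degrees(a)+180)%360-180)*np.pi/180).round(4))
E
python3 -c "
from h import *
togo(.4313,-.2608,.007,-55)"
```

```text
t 2.1 pos [ 0.4307 -0.2607  0.1306] yaw -55.24 tilt 0.03 w 0.08508395300351133 F [-0.02  0.1  -0.39]
shift mm [  0.5  -0.4 123.6] spin -0.0041
```

Emit:
jog_arm(
  plan=[
    [[0.5,-0.4,20],0],
    [[0,0,20],0],
    [[0,0,20],0],
    [[0,0,20],0],
    [[0,0,15],0],
    [[0,0,10],0],
    [[0,0,9],0],
    [[0,0,6],0],
    [[0,0,3.5],0],
    [[0,0,0],0],
  ],
)

```text
t: 3.1
position: [0.4315, -0.261, 0.0077]
tcp_rot: [-0.0, 0.887, -0.461, -0.0]
ft_force: [0.3, 0.1, 0.1]
width: 0.0858
finger_force: 0.0
```

Emit:
jog_arm(
  plan=[
    [[0,0,0],0],
    [[0,0,0],0],
    [[0,0,0],0],
    [[0,0,0],0],
    [[0,0,0],0],
    [[0,0,0],0],
    [[0,0,0],0],
    [[0,0,0],0],
    [[0,0,0],0],
    [[0,0,0],0],
  ],
  hand=1,
)

```text
t: 4.1
position: [0.4317, -0.2611, 0.0083]
tcp_rot: [0.0, 0.887, -0.461, 0.0]
ft_force: [-0.8, 0.7, 5.7]
width: 0.0287
finger_force: 59.9
```

```bash
python3 -c "
from h import *
togo(.4313,-.2608,.06,29.3)"
```

```text
t 4.1 pos [ 0.4317 -0.2611  0.0083] yaw -54.9 tilt 0.03 w 0.02865663221167099 F [-0.77  0.71  5.67]
shift mm [ -0.5   0.2 -51.7] spin -1.4695
```

Emit:
jog_arm(
  plan=[
    [[0,0,-10],0],
    [[0,0,-25],0],
    [[0,0,-25],-0.1],
    [[0,0,0],-0.14],
    [[0,0,0],-0.14],
    [[0,0,0],-0.14],
    [[0,0,0],-0.14],
    [[0,0,0],-0.14],
    [[0,0,0],-0.14],
    [[0,0,0],-0.14],
  ],
)

```text
t: 5.1
position: [0.4315, -0.2609, 0.0684]
tcp_rot: [0.0, 0.998, 0.064, 0.0]
ft_force: [-0.7, -0.9, -1.2]
width: 0.0278
finger_force: 59.4
```

Emit:
jog_arm(
  plan=[
    [[0,0,0],-0.14],
    [[0,0,0],-0.14],
    [[0,0,0],-0.11],
    [[0,0,0],0],
    [[0,0,0],0],
    [[0,0,0],0],
    [[0,0,0],0],
    [[0,0,0],0],
    [[0,0,0],0],
    [[0,0,0],0],
  ],
)

```text
t: 6.1
position: [0.4315, -0.261, 0.0678]
tcp_rot: [-0.0, 0.967, 0.253, -0.0]
ft_force: [1.3, -0.6, -0.8]
width: 0.0281
finger_force: 59.4
```

```bash
python3 -c "
from h import *
togo(.5776,-.3148,.050,29.3)"
```

```text
t 6.1 pos [ 0.4315 -0.261   0.0678] yaw 29.31 tilt 0.0 w 0.028088639164415653 F [ 1.26 -0.58 -0.79]
shift mm [101.  118.5  17.8] spin 0.0001
```

Emit:
jog_arm(
  plan=[
    [[12,14,0],0],
    [[12,14,0],0],
    [[12,14,0],0],
    [[12,14,0],0],
    [[12,14,0],0],
    [[12,14,0],0],
    [[12,14,0],0],
    [[12,14,6],0],
    [[5,6.5,12],0],
    [[0,0,12],0],
  ],
)

```text
t: 7.1
position: [0.5778, -0.3149, 0.0366]
tcp_rot: [-0.0, 0.967, 0.253, -0.0]
ft_force: [-0.9, -0.1, -1.8]
width: 0.0281
finger_force: 59.4
```

```bash
python3 - <<'E'
from h import *
togo(.5776,-.3148,.0145,29.3)
snap('top','t1');snap('side','s1')
a=cv2.imread('pics/t1.png')[130:220,250:350];b=cv2.imread('pics/s1.png')[160:260,270:400]
a=cv2.resize(a,None,fx=4,fy=4,interpolation=2);b=cv2.resize(b,(390,300),interpolation=2);b=np.pad(b,((0,60),(0,0),(0,0)))
cv2.imwrite('pics/e.png',np.hstack([a,b]))
E
```

```text
t 7.1 pos [ 0.5778 -0.3149  0.0366] yaw 29.33 tilt 0.0 w 0.02806646261040683 F [-0.94 -0.14 -1.82]
shift mm [-0.1 -0.2 22.1] spin 0.0004
```

View pics/e.png

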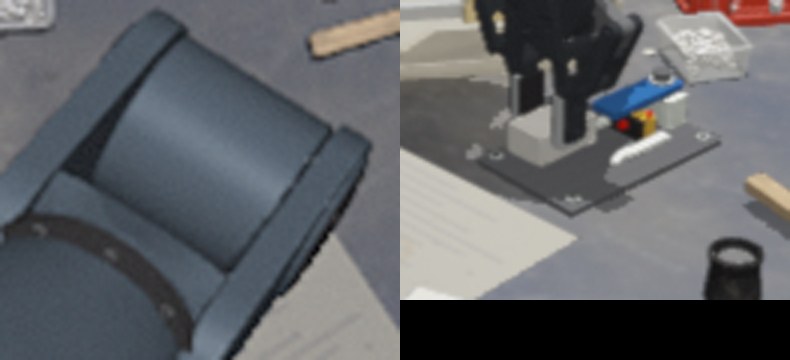

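The side view shows the block gripped level over the base in front of the toe, with the pin at about (622,125) in the crop. The top view is blocked by the arm. Next I'll lower it.

Emit:
jog_arm(
  plan=[
    [[0,0,5],0],
    [[0,0,5],0],
    [[0,0,5],0],
    [[0,0,3],0],
    [[0,0,2],0],
    [[0,0,0.7],0],
    [[0,0,0.5],0],
    [[0,0,0.4],0],
    [[0,0,0],0],
    [[0,0,0],0],
  ],
)

```text
t: 8.2
position: [0.5777, -0.3148, 0.0163]
tcp_rot: [0.0, 0.967, 0.253, 0.0]
ft_force: [-0.3, 0.4, -2.0]
width: 0.0281
finger_force: 59.4
```

```bash
python3 - <<'E'
from h import *
togo(.5776,-.3148,.0145,29.3)
snap('side','s2')
b=cv2.imread('pics/s2.png')[165:245,290:390]
cv2.imwrite('pics/f.png',cv2.resize(b,None,fx=7,fy=7,interpolation=2))
S=load('s2');x,y,th=.6193,-.2911,.511
def nw(p):
    c,s=np.cos(th),np.sin(th);return [x+c*p[0]-s*p[1],y+s*p[0]+c*p[1],p[2]]
for n,p in dict(toeL=(0,.011,.0285),toeR=(0,-.011,.0285),gL0=(0,.017,.011),gR0=(0,-.017,.011),baseNear=(-.07,-.045,.006),baseL=(-.07,.045,.006),blkTopRearR=(-.067,-.015,.026),blkBotRearR=(-.067,-.015,.006),blkBotRearL=(-.067,.015,.006),blkBotFrR=(-.017,-.015,.006)).items():
    u,v=proj(S,nw(p));print(n,round((u-290+.5)*7),round((v-165+.5)*7))
E
```

```text
t 8.2 pos [ 0.5777 -0.3148  0.0163] yaw 29.32 tilt 0.01 w 0.02808173230314937 F [-0.27  0.4  -1.97]
shift mm [-0.  -0.1  1.8] spin 0.0004
toeL 304 230
toeR 360 257
gL0 287 277
gR0 374 321
baseNear 264 465
baseL 36 339
blkTopRearR 194 352
blkBotRearR 193 417
blkBotRearL 117 375
blkBotFrR 325 354
```

View pics/f.png

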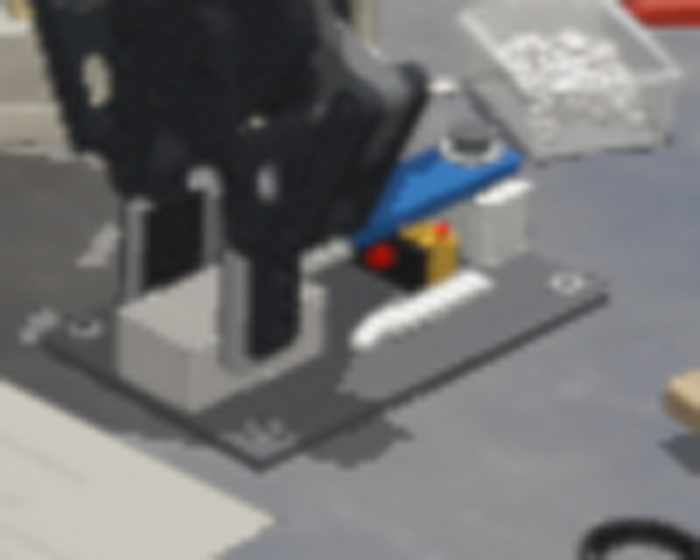

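The block's rear bottom corner is at (193,412) against a predicted (193,417). So it is aligned and about 1.5 mm above the base.

Emit:
jog_arm(
  plan=[
    [[0,0,0.5],0],
    [[0,0,0.4],0],
    [[0,0,0.3],0],
    [[0,0,0.3],0],
    [[0,0,0],0],
    [[0,0,0],0],
    [[0,0,0],0],
    [[0,0,0],0],
    [[0,0,0],0],
    [[0,0,0],0],
  ],
)

```text
t: 9.25
position: [0.5776, -0.3148, 0.0147]
tcp_rot: [-0.0, 0.967, 0.253, 0.0]
ft_force: [-0.3, 0.4, -1.3]
width: 0.0285
finger_force: 59.4
```

Emit:
jog_arm(
  plan=[
    [[0,0,0.2],0],
    [[0,0,0],0],
    [[0,0,0.2],0],
    [[0,0,0],0],
    [[0,0,0],0],
    [[0,0,0],0],
    [[0,0,0],0],
    [[0,0,0],0],
    [[0,0,0],0],
    [[0,0,0],0],
  ],
)

```text
t: 10.25
position: [0.5776, -0.3148, 0.0144]
tcp_rot: [0.0, 0.967, 0.253, 0.0]
ft_force: [-1.9, 0.8, 2.2]
width: 0.0285
finger_force: 59.8
```

Light contact with the base. Now I'll slide in.

Emit:
jog_arm(
  plan=[
    [[2,0,0],0],
    [[2,0,0],0],
    [[2,0,0],0],
    [[2,0,0],0],
    [[2,0,0],0],
    [[2,0,0],0],
    [[2,0,0],0],
    [[2,0,0],0],
    [[2,0,0],0],
    [[0,0,0],0],
  ],
)

```text
t: 11.25
position: [0.593, -0.3058, 0.0143]
tcp_rot: [-0.0, 0.967, 0.253, -0.001]
ft_force: [-4.6, -0.4, 5.7]
width: 0.0285
finger_force: 60.3
```

Emit:
jog_arm(
  plan=[
    [[1,0,-0.15],0],
    [[1,0,0],0],
    [[1,0,0],0],
    [[1,0,0],0],
    [[1,0,0],0],
    [[1,0,0],0],
    [[1,0,0],0],
    [[1,0,0],0],
    [[0,0,0],0],
    [[0,0,0],0],
  ],
)

```text
t: 12.25
position: [0.599, -0.3013, 0.0144]
tcp_rot: [-0.001, 0.967, 0.253, -0.001]
ft_force: [-10.4, 2.6, 8.8]
width: 0.0282
finger_force: 60.6
```

A guide is loading the block sideways, about 7 N toward nest +y. I'll shift that way and ease the down-force.

Emit:
jog_arm(
  plan=[
    [[0,-0.5,-0.1],0],
    [[0,-0.5,-0.1],0],
    [[0,-0.5,-0.1],0],
    [[0,-0.5,0],0],
    [[0,-0.5,0],0],
    [[0,0,0],0],
    [[0,0,0],0],
    [[0,0,0],0],
    [[0,0,0],0],
    [[0,0,0],0],
  ],
)

```text
t: 13.25
position: [0.5991, -0.2999, 0.0147]
tcp_rot: [0.0, 0.967, 0.253, 0.0]
ft_force: [-0.3, 0.2, -1.3]
width: 0.0285
finger_force: 59.4
```

```bash
python3 - <<'E'
from h import *
togo(.6193,-.2911,.0145,29.3);print(sense()['torque'])
snap('side','s3')
b=cv2.imread('pics/s3.png')[175:240,290:390]
cv2.imwrite('pics/g.png',cv2.resize(b,None,fx=8,fy=8,interpolation=2))
E
```

```text
t 13.25 pos [ 0.5991 -0.2999  0.0147] yaw 29.32 tilt 0.0 w 0.028542977672559568 F [-0.35  0.21 -1.35]
shift mm [22.   2.2  0.2] spin 0.0003
[ 0.01824518  0.02102753 -0.00850303]
```

View pics/g.png

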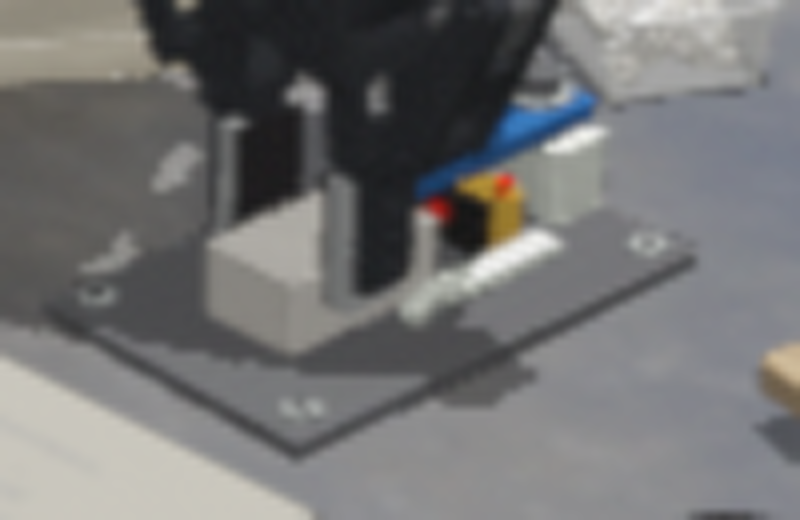

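The block's front is between the guides and the forces are back to zero. The pin still stands out at (440,208) in the crop. I'll get a rough pin position from its pixels.

```bash
python3 - <<'E'
from h import *
S=load('s0');x,y,th=.6193,-.2911,.511
for u,v in((344.,201.1),(344.6,200.6)):
    p=onz(S,u,v,.015)-[x,y,0];c,s=np.cos(th),np.sin(th);print((c*p[0]+s*p[1])*1e3,(-s*p[0]+c*p[1])*1e3)
E
```

```text
23.309266561111702 2.593129804721943
25.714173424784693 3.245488224890944
```

Emit:
jog_arm(
  plan=[
    [[0.5,0,0],0],
    [[0.5,0,0],0],
    [[0.5,0,0],0],
    [[0.5,0,0],0],
    [[0.5,0,0],0],
    [[0,0,0],0],
    [[0,0,0],0],
    [[0,0,0],0],
    [[0,0,0],0],
    [[0,0,0],0],
  ],
)

```text
t: 14.3
position: [0.6012, -0.2987, 0.0147]
tcp_rot: [-0.0, 0.967, 0.253, -0.0]
ft_force: [-0.1, 0.1, -1.3]
width: 0.0286
finger_force: 59.4
```

The pin tip is near nest x = 23, so the face is around 26–28. The block front is now at about 11.5.

Emit:
jog_arm(
  plan=[
    [[0.8,0,0],0],
    [[0.8,0,0],0],
    [[0.8,0,0],0],
    [[0.8,0,0],0],
    [[0.8,0,0],0],
    [[0.8,0,0],0],
    [[0.8,0,0],0],
    [[0.4,0,0],0],
    [[0,0,0],0],
    [[0,0,0],0],
  ],
)

```text
t: 15.3
position: [0.6065, -0.2957, 0.0147]
tcp_rot: [0.0, 0.967, 0.253, -0.0]
ft_force: [0.4, 0.4, -0.5]
width: 0.0281
finger_force: 59.4
```

Emit:
jog_arm(
  plan=[
    [[0.5,0,0],0],
    [[0.5,0,0],0],
    [[0.5,0,0],0],
    [[0.5,0,0],0],
    [[0.5,0,0],0],
    [[0.5,0,0],0],
    [[0,0,0],0],
    [[0,0,0],0],
    [[0,0,0],0],
    [[0,0,0],0],
  ],
)

```text
t: 16.3
position: [0.6091, -0.2943, 0.0147]
tcp_rot: [-0.0, 0.967, 0.253, -0.0]
ft_force: [-0.5, 0.1, -0.7]
width: 0.0279
finger_force: 59.4
```

Front at about 20.5, so smaller steps from here.

Emit:
jog_arm(
  plan=[
    [[0.4,0,0],0],
    [[0.4,0,0],0],
    [[0.4,0,0],0],
    [[0.4,0,0],0],
    [[0.4,0,0],0],
    [[0,0,0],0],
    [[0,0,0],0],
    [[0,0,0],0],
    [[0,0,0],0],
    [[0,0,0],0],
  ],
)

```text
t: 17.3
position: [0.6108, -0.2933, 0.0147]
tcp_rot: [-0.0, 0.967, 0.253, -0.0]
ft_force: [-0.5, -0.7, -0.8]
width: 0.0286
finger_force: 59.4
```

Emit:
jog_arm(
  plan=[
    [[0.4,0,0],0],
    [[0.4,0,0],0],
    [[0.4,0,0],0],
    [[0.3,0,0],0],
    [[0,0,0],0],
    [[0,0,0],0],
    [[0,0,0],0],
    [[0,0,0],0],
    [[0,0,0],0],
    [[0,0,0],0],
  ],
)

```text
t: 18.3
position: [0.6121, -0.2925, 0.0147]
tcp_rot: [-0.0, 0.967, 0.253, 0.0]
ft_force: [-0.3, -0.3, -0.3]
width: 0.0283
finger_force: 59.4
```

Emit:
jog_arm(
  plan=[
    [[0.4,0,0],0],
    [[0.4,0,0],0],
    [[0.4,0,0],0],
    [[0.3,0,0],0],
    [[0,0,0],0],
    [[0,0,0],0],
    [[0,0,0],0],
    [[0,0,0],0],
    [[0,0,0],0],
    [[0,0,0],0],
  ],
)

```text
t: 19.3
position: [0.6135, -0.2918, 0.0148]
tcp_rot: [0.0, 0.967, 0.253, 0.0]
ft_force: [0.6, -0.1, -0.6]
width: 0.0284
finger_force: 59.4
```

Emit:
jog_arm(
  plan=[
    [[0.4,0,0],0],
    [[0.4,0,0],0],
    [[0.4,0,0],0],
    [[0.3,0,0],0],
    [[0,0,0],0],
    [[0,0,0],0],
    [[0,0,0],0],
    [[0,0,0],0],
    [[0,0,0],0],
    [[0,0,0],0],
  ],
)

```text
t: 20.3
position: [0.6141, -0.2914, 0.0147]
tcp_rot: [-0.0, 0.967, 0.253, -0.001]
ft_force: [-5.0, -2.8, 0.6]
width: 0.0283
finger_force: 59.7
```

Pure axial resistance of about 5.7 N, with no sideways force, so this is the stop. I'll add a small confirming push.

Emit:
jog_arm(
  plan=[
    [[0.3,0,0],0],
    [[0.2,0,0],0],
    [[0,0,0],0],
    [[0,0,0],0],
    [[0,0,0],0],
    [[0,0,0],0],
    [[0,0,0],0],
    [[0,0,0],0],
    [[0,0,0],0],
    [[0,0,0],0],
  ],
)

```text
t: 21.3
position: [0.6142, -0.2914, 0.0147]
tcp_rot: [-0.0, 0.967, 0.253, -0.001]
ft_force: [-6.9, -3.8, 1.5]
width: 0.0286
finger_force: 59.8
```

Home at about 8 N. I'll ease off to about 1 N so the cushion doesn't kick the block back, and seat it on the base.

Emit:
jog_arm(
  plan=[
    [[-0.4,0,0.1],0],
    [[-0.4,0,0.1],0],
    [[-0.4,0,0.1],0],
    [[-0.2,0,0],0],
    [[0,0,0],0],
    [[0,0,0],0],
    [[0,0,0],0],
    [[0,0,0],0],
    [[0,0,0],0],
    [[0,0,0],0],
  ],
)

```text
t: 22.3
position: [0.614, -0.2915, 0.0144]
tcp_rot: [-0.0, 0.967, 0.253, 0.0]
ft_force: [-2.6, -0.5, 1.2]
width: 0.028
finger_force: 59.6
```

Emit:
jog_arm(
  plan=[
    [[-0.2,0,0],0],
    [[0,0,0],0],
    [[0,0,0],0],
    [[0,0,0],0],
    [[0,0,0],0],
    [[0,0,0],0],
    [[0,0,0],0],
    [[0,0,0],0],
    [[0,0,0],0],
    [[0,0,0],0],
  ],
)

```text
t: 23.3
position: [0.6138, -0.2916, 0.0144]
tcp_rot: [-0.0, 0.967, 0.253, 0.0]
ft_force: [-1.2, -0.8, -1.4]
width: 0.0285
finger_force: 59.5
```

Emit:
jog_arm(
  plan=[
    [[0,0,0],0],
    [[0,0,0],0],
    [[0,0,0],0],
    [[0,0,0],0],
    [[0,0,0],0],
    [[0,0,0],0],
    [[0,0,0],0],
    [[0,0,0],0],
    [[0,0,0],0],
    [[0,0,0],0],
  ],
  hand=0,
)

```text
t: 24.3
position: [0.6138, -0.2916, 0.0144]
tcp_rot: [0.0, 0.967, 0.253, 0.0]
ft_force: [-0.6, 0.4, -0.8]
width: 0.0855
finger_force: 0.0
```

Emit:
jog_arm(
  plan=[
    [[0,0,-3],0],
    [[0,0,-10],0],
    [[0,0,-20],0],
    [[0,0,-20],0],
    [[0,0,-20],0],
    [[-10,0,-20],0],
    [[-25,0,-10],0],
    [[-25,0,0],0],
    [[-25,0,0],0],
    [[-25,0,0],0],
  ],
)

```text
t: 25.3
position: [0.5172, -0.346, 0.1185]
tcp_rot: [0.0, 0.967, 0.253, 0.0]
ft_force: [-0.4, 0.0, -0.6]
width: 0.0856
finger_force: 0.0
```

Emit:
jog_arm(
  plan=[
    [[-25,0,0],0],
    [[-25,0,0],0],
    [[-25,0,0],0],
    [[-25,0,0],0],
    [[-25,0,0],0],
    [[-10,0,0],0],
    [[0,0,0],0],
    [[0,0,0],0],
    [[0,0,0],0],
    [[0,0,0],0],
  ],
)

```text
t: 26.3
position: [0.4009, -0.4111, 0.1174]
tcp_rot: [-0.0, 0.967, 0.254, 0.0]
ft_force: [-0.1, -1.1, 0.1]
width: 0.0857
finger_force: 0.0
```

```bash
python3 - <<'E'
from h import *
togo(.6193,-.2911,.0145,29.3)
snap('top','t4');snap('side','s4')
a=cv2.imread('pics/t4.png')[130:210,250:340];b=cv2.imread('pics/s4.png')[180:240,285:385]
a=cv2.resize(a,(360,320),interpolation=2);b=cv2.resize(b,(430,258),interpolation=2);b=np.pad(b,((0,62),(0,0),(0,0)))
cv2.imwrite('pics/k.png',np.hstack([a,b]))
E
```

```text
t 26.3 pos [ 0.4009 -0.4111  0.1174] yaw 29.38 tilt 0.0 w 0.08568480191293137 F [-0.1  -1.08  0.08]
shift mm [249.2   2.6 102.9] spin 0.0014
```

View pics/k.png

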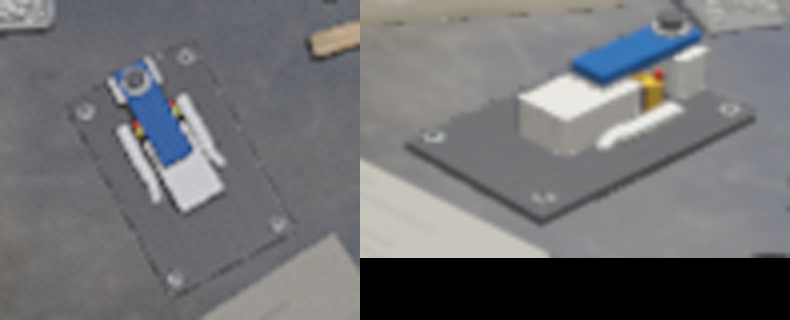

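The top view shows the block under the toe, between the guides, with its rear end at about (195,195). The side view shows it flat, its front meeting the stop body at (640,95), and no red pin showing. The gripper is open and clear, so I'll hand in.

```bash
python3 -c "
from plant import *
print(close_job())"
```

```text
the job is handed in; nothing more can be done
None
```

The job is handed in: the block lies flat under the toe, home against the stop (about 8 N at the readings, limit 15 N), with no red pin showing, the gripper released and clear, and about 26 s of the 43 s used; no verdict came back.

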